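Unlid the ticket box and park its lid

TASK

Open the grey ticket box: lift the front end of its sliding lid over the stop lip, no higher than the grooves allow, draw the lid forward until it is clear of the grooves, and park it in the leaning slot of the grey plastic lid stand, rear end down, seated on the slot's floor. Let go of the lid; the box must stay flat on the desk where it is, never pried up or dragged along, with the tickets in it, and the things behind it must not be disturbed.

Things in the scene. Friction and masses are not known exactly. Their poses are not given: they have to be found in the camera images.
- ticket_box: Grey painted box, loose, about 2 kg, 188 (x) x 126 (y) x 80 mm high. Origin: centre of the underside; x to its rear, z up; the front faces -x. The lid rests on side ledges 60 mm above the underside, between side guides at y = +-54 mm; the rear wall's inner face is at x = 89 mm. Lifting its front edge off the desk takes about 8 N or more, dragging it with a caught lid likewise.
- ledge_front (a point): Middle of the front wall's inner side (box x = -86 mm) at ledge height, fixed to the box. Here stands the stop lip, 8 mm thick. An aluminium frame round the box carries both lip and groove rails and is clamped at an unknown height h of 0 to 8 mm: the lip's top is 4 mm + h above the ledges. It does not move in use. The lid's front must be raised above the lip to slide out.
- groove_front (a point): Middle of the line between the groove's front ends (box x = 34 mm) at ledge height. Over the rear 60 mm only, rails reach inward to y = +-46 mm, underside 7.6 mm + h above the ledges. They let the 5 mm lid turn up about its rear edge by some (2.6 mm + h) / 55 mm rad; beyond that the box is lifted too. The lid is clear once its rear end is forward of this line. Axes as the box's.
- lid: Aluminium lid, 0.2 kg, plate 168 (x) x 104 (y) x 5 mm. Origin: centre of the plate's underside; on the box z is up, x to the rear. It starts flat on the ledges with 1 to 6 mm of play to the lip. Near its front a hand plate 8 mm thick, 70 mm wide (y) rises from x = -74, z = 4 mm and leans 30 degrees to the front (along -0.5, 0, 0.866 of the lid's axes), 53 mm long along the lean.
- lid_hand (a point): Point in the middle of the hand plate's thickness and width, 40 mm up along its lean from its foot, 13 mm below its free end. Axes as the lid's.
- lid_tail (a point): Middle of the lid's rear end face, half way up its thickness (lid x = 84, z = 2.5 mm). Axes as the lid's.
- lid_stand: Grey plastic stand, fixed, base 150 x 130 x 12 mm, about 90 mm high. Origin on the underside, below the slot's floor; z up. Its slot, 9 mm wide and 112 mm long (y), rises from its floor along (-0.5, 0, 0.866) of the stand's axes, leaning 30 degrees to -x. The wall on the -x side, beneath the leaning lid, is 75 mm long; the wall on the +x side and the end cheeks are 45 mm.
- slot_floor (a point): Centre of the slot's floor, 22 mm above the stand's underside. Axes as the stand's. A parked lid has its tail here and its own x axis along (0.5, 0, -0.866) of these axes, hand plate at the top.
- ticket_bundle: Banded stack of blue-green tickets 93 x 90 x 48 mm lying loose in the box. Origin: centre of the underside.
- coin_roll_a: Standing coin roll, 26 mm across, 52 mm high, at the back of the desk: leave alone. Origin: centre of the underside.
- coin_roll_b: A second such coin roll, leave alone. Origin: centre of the underside.
- stamp: Hand stamp 30 x 46 x 74 mm at the back of the desk: leave alone. Origin: centre of the underside.
- desk_stapler: Blue and black stapler, 151 mm long, 30 mm wide, 49 mm high, at the back of the desk: leave alone. Origin: centre of the underside.

How it is judged:
By the outcome, as a careful person would: the job done as asked, in the order asked, and still so for the second after the job is handed in, with the robot touching nothing.
It also fails if it takes over 58 s, if anything falls off the work surface, if the arm or the gripper's body presses on something with over 40 N, if the wrist force passes 120 N, or if a joint passes its speed limit or range.

ROBOT

A 6-joint arm with a two-finger parallel gripper is mounted at the origin on a cart in front of the work surface, level with it; the furniture and walls round the work are solid. World frame = base frame: x ahead of the robot, y to its left, z up, the work surface at z = 0. Lengths are in m, angles in degrees, forces in N, time in s.
With the tool pointing down it reaches from about 0.275 to 0.85 m from the base axis. Payload 19 kg.
Tool frame: the origin (TCP) lies at the very end of the fingers, on their centre line; the grasp point (between the pads) lies 19 mm behind it; z points along the fingers, y is the line along which they close (so a half turn about z gives the same grasp; the last joint's range is limited). The gripper opens to 85 mm and grips with 20 to 120 N. Pads are 22 mm wide; open, the fingers measure 114 mm over their backs; the gripper's body (76 mm by 85 mm) begins 54 mm behind the grasp point. The pads swing forward as they close: fully open they stand 13 mm farther back than shut.
Start: joints at [-79.928, 8.623, 82.357, -0, 89.026, -7.678], TCP at [0.175, -0.548, 0.231] pointing down, gripper open.
Joint ranges: [-160.23, 160.23], [-39.13, 120.54], [6.94, 153.29], [-79.49, 259.48], [9.18, 160.14], [-161.06, 161.06]. Speed limits (degrees/s): [108.29, 108.29, 127.2, 172.46, 172.46, 172.46].

INTERFACE

Orientations are given as [roll, pitch, yaw] about the fixed x, y, z axes, in that order (R = Rz(yaw) Ry(pitch) Rx(roll)).
In Python, from station import status, grab_frame, camera_params, hand_in gives the robot as it stands.
- The arm moves only by the tool servo_tool, never from a script. Its argument "plan" is a list of rows, each a list of 7 numbers: the shift along the world's x, y, z in mm, then the turn, a rotation vector about the world's x, y, z in rad, then the opening, from -1 (shut) to 1 (fully open), so that 0 is half open. A call has 1 to 5 rows; each row is the pose to reach, as a shift and turn from the pose commanded when the call began; what a row does not reach only later rows make up. A row lasts 1/12 s, in which the tool goes at most 41.7 mm and 7.16 degrees, less where a joint would pass 70% of its speed; a pose out of reach is approached as far as the arm can. A call with a gripper value outside its range is refused whole. The fingers move at their own pace and stop on an object; "grip_force" is the grip in N (left out, the last holds). Time passes only in rows, so rows that repeat a pose let the fingers close. It gives the time, the measured TCP pose, the force, the opening and the grip force at its end, in the units of the state.
- status.get_state(): the state, without advancing time (a new reading comes with each control period).
- grab_frame(name): name is "side" or "top"; returns the picture (384x512x3 uint8, red, green, blue); there is no depth.
- camera_params(name): a dict with "intrinsics" (3x3 intrinsics, pixels), "R" (3x3) and "t" (3): a world point X has camera coordinates R X + t. Camera axes: x right, y down, z forward; pixel columns grow to the right and rows downward; lengths in m; the calibration is good to about 2 mm. A picture is of the moment at which its call begins. camera_params takes no time and is no camera call.
- hand_in(): hands the job in; it is judged then, once.
The state is a dict: "t": time; "joints": joint angles; "dq": joint speeds; "effort": joint torques, N m; "position": TCP position; "tool_rot": TCP orientation; "force": force on the tool from outside, world axes, zero at the start; "moment": the same for the moment, N m; "finger_gap": opening from 0.0 (shut) to 1.0 (fully open); "grip_force": force on a finger pad.
Only numpy, scipy, OpenCV 4.12 (cv2) and the standard library are available. Lean on these libraries where they do the work, as an engineer would, in place of code of your own. Each camera call takes 0.05 s, during which the arm holds its last target. There are 200 camera calls.

## Working session

There is one attempt and no reset: what is moved stays moved. The work goes in short steps, Python scripts to look and compute and a tool call to move; the robot and the scene stay as the last step left them, time stands still between calls to the robot, and variables do not carry over. Pictures are saved under pics/ and viewed, at most 10 in all, crops included, and the job is handed in when it is done.

Besides the shell and the picture viewer there is one more tool, called after "Emit:" by a JSON object that holds its "name" and its "arguments". servo_tool: Moves the arm, as the interface text tells. Its arguments: {"type":"object","properties":{"plan":{"type":"array","items":{"type":"array","items":{"type":"number"}}},"grip_force":{"type":"number"}},"required":["plan"]}

```bash
mkdir -p pics; ls
python3 - <<'E'
from station import status, grab_frame, camera_params
import cv2,numpy as np
print(status.get_state())
for n in("side","top"):
    f=grab_frame(n); cv2.imwrite(f"pics/{n}0.png",cv2.resize(f[:,:,::-1],(800,600),interpolation=cv2.INTER_CUBIC)); np.save(f"pics/{n}0.npy",f)
    p=camera_params(n); print(n,p, -np.array(p["R"]).T@p["t"])
E
```

```text
pics
{'t': 0.0, 'joints': array([-7.99273540e+01,  8.65011454e+00,  8.23922411e+01, -1.56486854e-03,
        8.90257885e+01, -7.67881194e+00]), 'dq': array([ 0.07627228, -0.04405983,  0.10158267, -0.01635698,  0.00440949,
        0.07898421]), 'effort': array([ 4.03967395e-03, -7.13043809e+01, -5.70868886e+01,  1.34549515e-05,
        8.78200983e-03,  2.11215109e-05]), 'position': array([ 0.17522965, -0.54739521,  0.23069041]), 'tool_rot': array([-1.79932258e+02, -7.55481572e-03,  1.77514810e+01]), 'force': array([-0.25299436,  0.10695186, -1.04651182]), 'moment': array([-0.00263981,  0.0345809 ,  0.04555948]), 'grip_force': 0.0, 'finger_gap': 0.9981860098986882}
side {'intrinsics': array([[380.98422054,   0.        , 258.61272539],
       [  0.        , 380.98422054, 190.9275966 ],
       [  0.        ,   0.        ,   1.        ]]), 'R': array([[-0.99919477,  0.03975886, -0.00538909],
       [ 0.02798303,  0.59430804, -0.80375052],
       [-0.02875342, -0.80325412, -0.59494206]]), 't': array([ 0.64098693, -0.05035878,  1.0614146 ])} [0.67239928 0.85702938 0.59445863]
top {'intrinsics': array([[405.24162012,   0.        , 258.8494146 ],
       [  0.        , 405.24162012, 182.40749128],
       [  0.        ,   0.        ,   1.        ]]), 'R': array([[-3.62643217e-04, -9.99991678e-01,  4.06355190e-03],
       [-9.96485317e-01,  2.09747862e-05, -8.37676097e-02],
       [ 8.37668273e-02, -4.07964756e-03, -9.96477032e-01]]), 't': array([0.18955315, 0.64632237, 0.88235117])} [0.57020773 0.1931377  0.9326133 ]
```

View pics/side0.png

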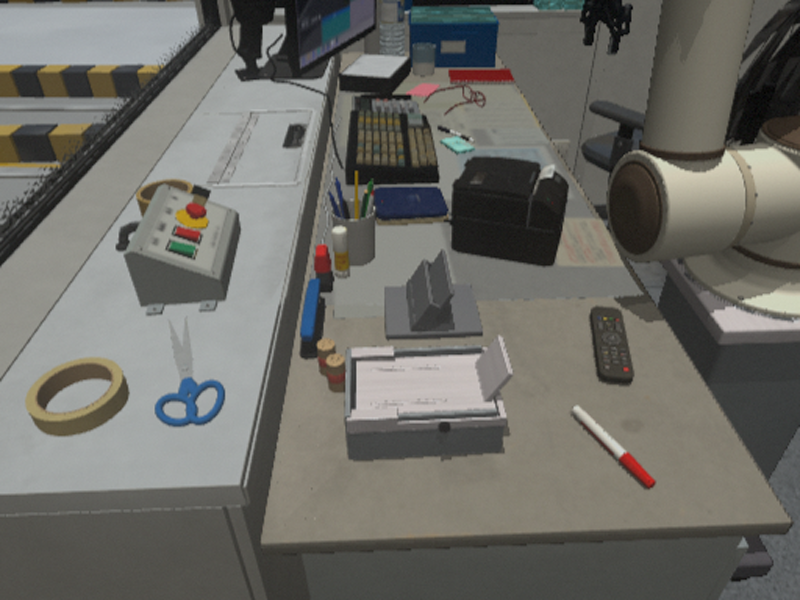

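View pics/top0.png

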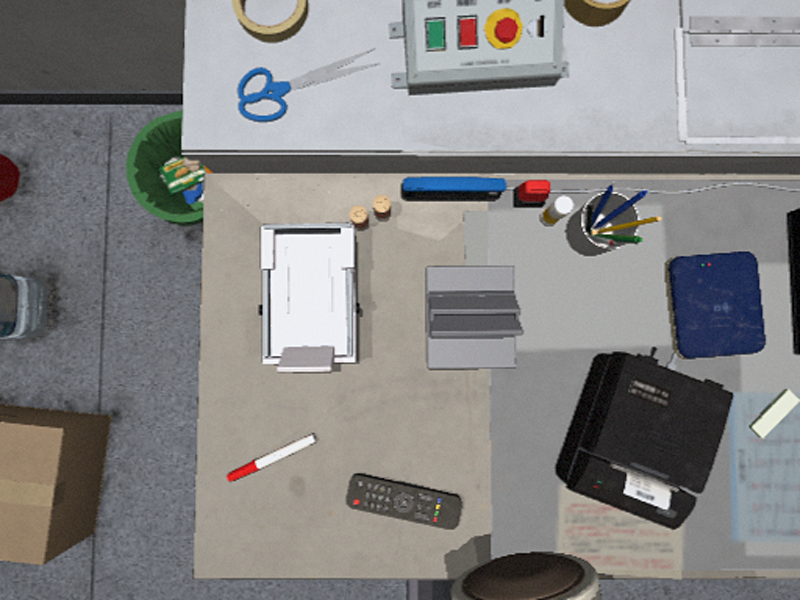

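The side view shows the box around (425,400), with the hand plate at (495,370) and the stand at (433,300) leaning toward the robot. The top view shows the box spanning (262-357, 224-372) and the stand spanning (427-522, 266-368). I'll enlarge both crops.

Run:
```python
import cv2,numpy as np
a=np.load("pics/top0.npy")[138:243,162:342,::-1]; b=np.load("pics/side0.npy")[155:300,205:345,::-1]
cv2.imwrite("pics/ct.png",cv2.resize(a,(720,420),interpolation=cv2.INTER_CUBIC))
cv2.imwrite("pics/cs.png",cv2.resize(b,(560,580),interpolation=cv2.INTER_CUBIC))
```

```text
(no output)
```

View pics/ct.png

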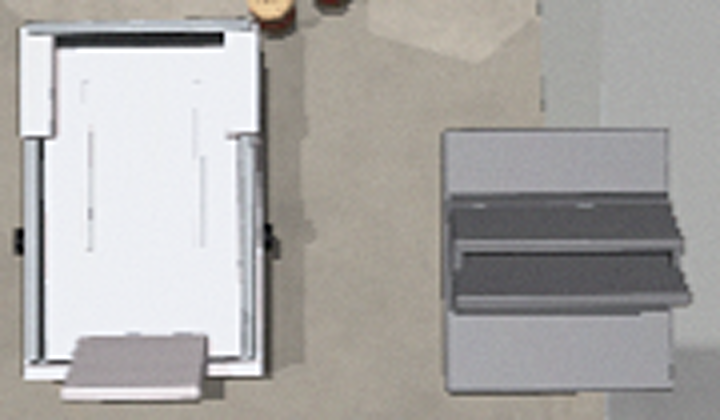

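View pics/cs.png

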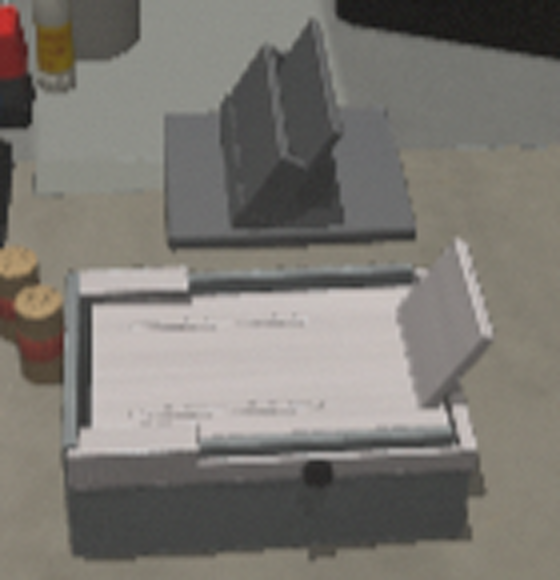

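Top crop: hand free-end edge runs (62-198, 387-400), box rim outline is (20-268, 22-380), stand base is (445-673, 130-392), and the wall tips are at rows about 240-252 and 297-312. I'll cast rays from these.

```bash
cat > h.py <<'E'
import numpy as np
from station import camera_params
def ray(cam,u,v):
    p=camera_params(cam);R=np.array(p["R"]);t=np.array(p["t"])
    d=R.T@np.linalg.inv(p["intrinsics"])@[u,v,1.]; return -R.T@t,d/np.linalg.norm(d)
def onz(cam,u,v,z):
    o,d=ray(cam,u,v); return o+d*(z-o[2])/d[2]
def tri(a,b):
    (o,d),(q,e)=ray("top",*a),ray("side",*b)
    s=np.linalg.lstsq(np.c_[d,-e],q-o,rcond=None)[0]; P,Q=o+s[0]*d,q+s[1]*e
    return (P+Q)/2,np.linalg.norm(P-Q)
def px(cam,X):
    p=camera_params(cam);c=np.array(p["R"])@X+p["t"];c=np.array(p["intrinsics"])@c;return c[:2]/c[2]
ct=lambda x,y:(162+(x+.5)/4-.5,138+(y+.5)/4-.5)
cs=lambda x,y:(205+(x+.5)/4-.5,155+(y+.5)/4-.5)
E
python3 - <<'E'
from h import *
f=lambda P:np.round(np.array(P)*1000,1)
T=dict(hR1=(65,387,.1119),hR2=(200,387,.1119),hF1=(62,400,.1079),hF2=(198,400,.1079),
 box_rl=(20,22,.08),box_rr=(260,22,.08),box_fr=(268,378,.07),box_fl=(22,380,.07),railfl=(38,137,.075),railfr=(240,137,.075),
 b1=(445,130,.012),b2=(668,130,.012),b3=(673,390,.012),b4=(447,392,.012),
 mwl=(456,297,.0847),mwr=(689,295,.0847),pwl=(456,252,.0632),pwr=(682,250,.0632),knobL=(14,240,.06),knobR=(276,240,.06))
for k,(x,y,z) in T.items(): print(k,f(onz("top",*ct(x,y),z)))
S=dict(hF_near=(62,400,492,330),hF_far=(198,400,465,238),hR_near=(65,387,484,338),hR_far=(200,387,455,243),
 mw_near=(456,297,335,138),mw_far=(689,295,310,20),pw_near=(456,252,305,162),pw_far=(682,250,272,50))
for k,v in S.items():
    P,e=tri(ct(*v[:2]),cs(*v[2:]));print(k,f(P),f(e))
for k,v in dict(bnl=(172,247),bnr=(413,238),bfr=(398,118),bfl=(166,115)).items(): print(k,f(onz("side",*cs(*v),.012)))
for k,v in dict(boxnl=(76,557),boxnr=(467,538)).items(): print(k,f(onz("side",*cs(*v),0)))
E
```

```text
hR1 [534.4 352.5 111.9]
hR2 [534.4 284.7 111.9]
hF1 [527.7 354.7 107.9]
hF2 [527.7 286.1 107.9]
box_rl [725.7 385.8  80. ]
box_rr [725.8 258.2  80. ]
box_fr [537.3 253.5  70. ]
box_fl [536.3 383.4  70. ]
railfl [664.8 376.2  75. ]
railfr [664.8 268.8  75. ]
b1 [675.8 157.3  12. ]
b2 [675.8  29.8  12. ]
b3 [528.2  29.1  12. ]
b4 [527.2 156.7  12. ]
mwl [579.8 154.7  84.7]
mwr [580.8  33.   84.7]
pwl [604.1 153.6  63.2]
pwr [605.1  32.3  63.2]
knobL [610.7 391.3  60. ]
knobR [610.7 250.4  60. ]
hF_near [528.4 353.7 112.4] 1.0
hF_far [528.6 285.7 110.1] 1.6
hR_near [533.2 353.6 107.5] 2.1
hR_far [534.1 285.3 106.8] 0.2
mw_near [579.3 154.4  76.9] 1.0
mw_far [581.6  32.1  80.5] 1.6
pw_near [599.9 154.1  60.6] 8.6
pw_far [605.8  31.3  58. ] 0.9
bnl [674.1 170.2  12. ]
bnr [531.2 168.5  12. ]
bfr [523.5  46.2  12. ]
bfl [675.9  35.6  12. ]
boxnl [724.1 383.7   0. ]
boxnr [534.6 380.6   0. ]
```

Emit:
{"name": "servo_tool", "arguments": {"plan": [[14, 38, 8, 0, 0, 0.05, 0.5], [28, 76, 16, 0, 0, 0.1, 0.2], [42, 114, 24, 0, 0, 0.15, 0], [56, 152, 32, 0, 0, 0.2, 0], [70, 190, 40, 0, 0, 0.25, 0]]}}

```text
t: 0.52
position: [0.2453, -0.3557, 0.2712]
tool_rot: [-180.0, -0.0, 32.2]
force: [1.3, 0.1, 0.0]
finger_gap: 0.497
grip_force: 0.0
```

Emit:
{"name": "servo_tool", "arguments": {"plan": [[14, 38, 0, 0, 0, 0.05, 0], [28, 76, 0, 0, 0, 0.1, 0], [42, 114, 0, 0, 0, 0.15, 0], [56, 152, 0, 0, 0, 0.2, 0], [70, 190, 0, 0, 0, 0.25, 0]]}}

```text
t: 0.93
position: [0.3152, -0.1657, 0.2712]
tool_rot: [180.0, -0.0, 46.5]
force: [0.8, 0.5, -0.1]
finger_gap: 0.499
grip_force: 0.0
```

Emit:
{"name": "servo_tool", "arguments": {"plan": [[14, 38, 0, 0, 0, 0.05, 0], [28, 76, 0, 0, 0, 0.1, 0], [42, 114, 0, 0, 0, 0.15, 0], [56, 152, 0, 0, 0, 0.2, 0], [70, 190, 0, 0, 0, 0.25, 0]]}}

```text
t: 1.35
position: [0.3837, 0.0201, 0.2714]
tool_rot: [180.0, -0.0, 60.8]
force: [1.2, -1.0, -0.4]
finger_gap: 0.504
grip_force: 0.0
```

Emit:
{"name": "servo_tool", "arguments": {"plan": [[14, 38, 0, 0, 0, 0.05, 0], [28, 76, 0, 0, 0, 0.1, 0], [42, 114, 0, 0, 0, 0.15, 0], [56, 152, 0, 0, 0, 0.2, 0], [70, 190, 0, 0, 0, 0.25, 0]]}}

```text
t: 1.77
position: [0.4537, 0.2105, 0.2711]
tool_rot: [-180.0, 0.0, 75.2]
force: [0.9, -2.3, 0.1]
finger_gap: 0.499
grip_force: 0.0
```

Emit:
{"name": "servo_tool", "arguments": {"plan": [[10, 25, 0, 0, 0, 0.06, 0], [20, 50, 0, 0, 0, 0.12, 0], [30, 75, 0, 0, 0, 0.18, 0], [40, 100, -10, 0, 0, 0.24, 0], [50, 107, -20, 0, 0, 0.259, 0]]}}

```text
t: 2.18
position: [0.5038, 0.3182, 0.2506]
tool_rot: [-180.0, -0.0, 90.2]
force: [0.5, -1.3, 0.1]
finger_gap: 0.496
grip_force: 0.0
```

Emit:
{"name": "servo_tool", "arguments": {"plan": [[0, 0, -15, 0, -0.11, 0, 0], [0, 0, -30, 0, -0.22, 0, -0.2], [0, 0, -45, 0, -0.33, 0, -0.3], [0, 0, -60, 0, -0.44, 0, -0.3], [0, 0, -60, 0, -0.5236, 0, -0.3]]}}

```text
t: 2.6
position: [0.502, 0.3148, 0.1881]
tool_rot: [149.9, -0.0, 90.0]
force: [0.9, -0.0, -1.1]
finger_gap: 0.346
grip_force: 0.0
```

Run:
```python
from station import status, grab_frame
import cv2,numpy as np
s=status.get_state(); print({k:np.round(s[k],3) for k in("position","tool_rot","joints","force","moment")})
a=grab_frame("top")[138:243,162:342,::-1]; b=grab_frame("side")[120:270,215:355,::-1]
o=np.zeros((450,800,3),np.uint8); o[:263,:450]=cv2.resize(a,(450,263),interpolation=cv2.INTER_CUBIC); o[:375,455:]=cv2.resize(b,(345,375),interpolation=cv2.INTER_CUBIC)
cv2.imwrite("pics/p1.png",o)
```

```text
{'position': array([0.502, 0.315, 0.188]), 'tool_rot': array([ 1.49904e+02, -3.10000e-02,  8.99750e+01]), 'joints': array([ 33.235,  -2.095, 103.852, -19.83 ,  54.052,  41.538]), 'force': array([ 0.91 , -0.004, -1.084]), 'moment': array([0.001, 0.21 , 0.024])}
```

View pics/p1.png

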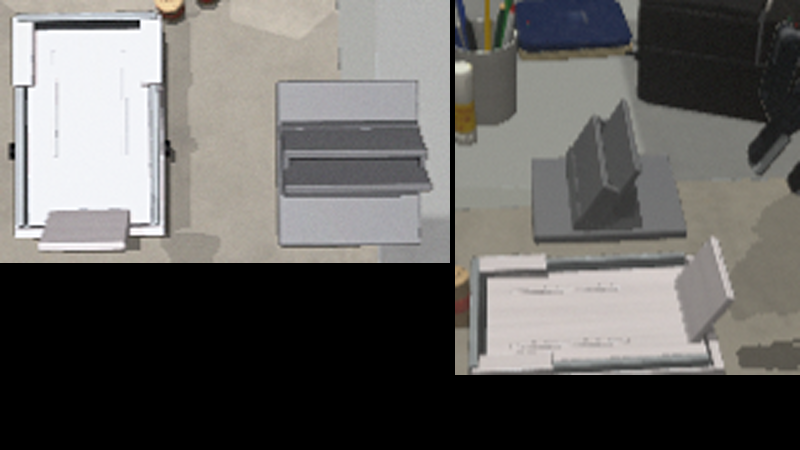

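Run:
```python
from station import status, grab_frame
from h import px
import cv2,numpy as np
s=status.get_state(); print(s["t"],s["position"],s["joints"])
for n in("top","side"): print(n,px(n,s["position"]),px(n,np.array([.631,.32,.08])))
a=grab_frame("top")[...,::-1]; b=grab_frame("side")[...,::-1]
o=cv2.resize(np.hstack([a,b]),(800,300),interpolation=cv2.INTER_AREA)
cv2.imwrite("pics/p2.png",o)
```

```text
2.7 [0.50146367 0.31502914 0.18951261] [ 33.26644789  -2.1357471  103.67621608 -19.7224761   54.37555503
  41.41639996]
top [189.92161892 254.57381391] [197.00983075 187.55277668]
side [343.30582617 190.13183663] [270.36601456 238.98787746]
```

View pics/p2.png

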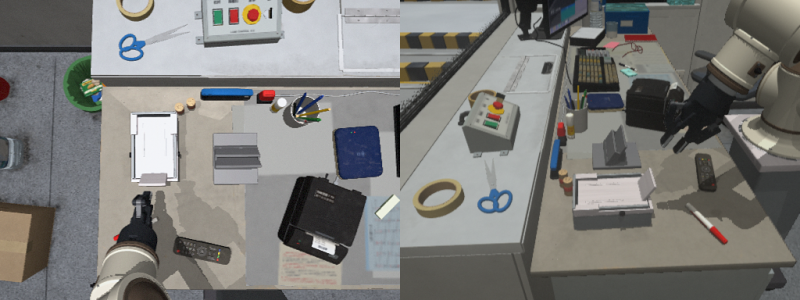

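Emit:
{"name": "servo_tool", "arguments": {"plan": [[-1, 5, -15, 0, 0, 0, -0.3], [-1, 5, -26, 0, 0, 0, -0.3], [10, 5, -46, 0, 0, 0, -0.3], [21, 5, -65, 0, 0, 0, -0.3], [21, 5, -65, 0, 0, 0, -0.3]]}}

```text
t: 3.22
position: [0.5254, 0.3188, 0.1223]
tool_rot: [150.3, 0.1, 89.8]
force: [-0.6, -0.8, -1.3]
finger_gap: 0.35
grip_force: 0.0
```

Run:
```python
from station import status, grab_frame
from h import px
import cv2,numpy as np
s=status.get_state(); print(s["t"],s["position"],s["tool_rot"],s["force"])
for n in("top","side"): print(n,px(n,s["position"]))
a=grab_frame("top")[200:275,150:250,::-1]; b=grab_frame("side")[160:280,255:355,::-1]
o=np.zeros((480,800,3),np.uint8); o[:300,:400]=cv2.resize(a,(400,300),interpolation=cv2.INTER_CUBIC); o[:,400:]=cv2.resize(b,(400,480),interpolation=cv2.INTER_CUBIC)
cv2.imwrite("pics/p3.png",o)
```

```text
3.2167 [0.5253771  0.31881347 0.12227381] [1.50324663e+02 7.84751783e-02 8.97621258e+01] [-0.57860471 -0.79813656 -1.25748467]
top [193.79044724 239.1945847 ]
side [326.60803177 220.41903109]
```

View pics/p3.png

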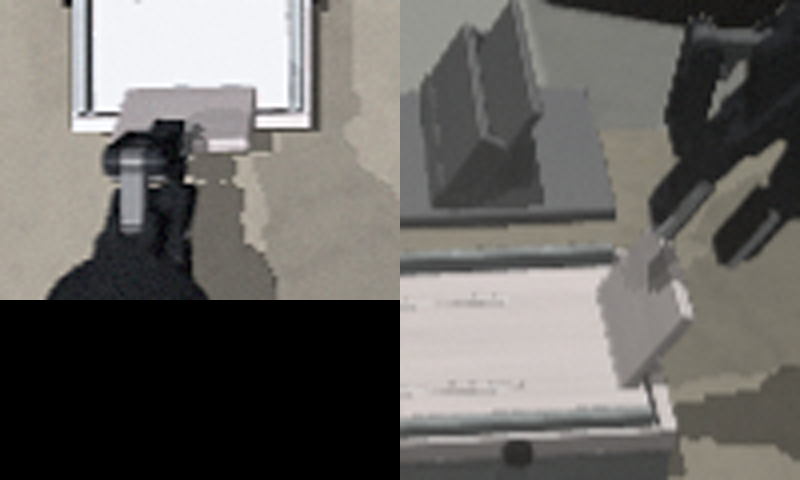

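The fingers straddle the plate's free end: in the side crop the finger tips are at (660,225) and (735,260) and the plate top is at about (672,275). I'll slide down and then close gently.

Emit:
{"name": "servo_tool", "arguments": {"plan": [[7, 1, -12, 0, 0, 0, -0.3], [13, 1, -24, 0, 0, 0, -0.3], [20, 1, -37, 0, 0, 0, -0.3], [20, 1, -37, 0, 0, 0, -0.45]], "grip_force": 20}}

```text
t: 3.65
position: [0.545, 0.3207, 0.0884]
tool_rot: [150.1, -0.0, 89.8]
force: [-0.4, 0.5, -0.7]
finger_gap: 0.276
grip_force: 0.0
```

Emit:
{"name": "servo_tool", "arguments": {"plan": [[0, 0, 0, 0, 0, 0, -0.55], [0, 0, 0, 0, 0, 0, -0.6]]}}

```text
t: 3.82
position: [0.5449, 0.3213, 0.0908]
tool_rot: [149.9, -0.1, 89.9]
force: [0.7, 0.2, -0.1]
finger_gap: 0.199
grip_force: 0.0
```

```bash
cat > st.py <<'E'
from station import status
import numpy as np
s=status.get_state(); print({k:np.round(s[k],4) for k in("t","position","tool_rot","force","moment","finger_gap","grip_force")})
E
python3 st.py
cat > look.py <<'E'
import sys,cv2,numpy as np
from station import grab_frame
def crop(n,u0,u1,v0,v1,k): 
    f=grab_frame(n)[v0:v1,u0:u1,::-1]; return cv2.resize(f,None,fx=k,fy=k,interpolation=cv2.INTER_CUBIC)
E
```

```text
{'t': np.float64(3.8167), 'position': array([0.5449, 0.3213, 0.0908]), 'tool_rot': array([ 1.499459e+02, -1.180000e-01,  8.985810e+01]), 'force': array([ 0.7127,  0.2299, -0.0569]), 'moment': array([0.0348, 0.2592, 0.0398]), 'finger_gap': np.float64(0.1991), 'grip_force': np.float64(0.0)}
```

Emit:
{"name": "servo_tool", "arguments": {"plan": [[0, 0, -2, 0, 0, 0, -0.64], [0, 0, -2, 0, 0, 0, -0.66]]}}

```text
t: 3.98
position: [0.5447, 0.3213, 0.0881]
tool_rot: [150.0, -0.1, 89.9]
force: [0.7, -0.3, -0.7]
finger_gap: 0.165
grip_force: 0.0
```

Emit:
{"name": "servo_tool", "arguments": {"plan": [[0, 0, 0, 0, 0, 0, -0.69], [0, 0, 0, 0, 0, 0, -0.7]]}}

```text
t: 4.15
position: [0.5447, 0.3212, 0.0877]
tool_rot: [150.0, -0.1, 89.9]
force: [0.8, -0.6, -0.2]
finger_gap: 0.152
grip_force: 0.0
```

Emit:
{"name": "servo_tool", "arguments": {"plan": [[0, 0, 0, 0, 0, 0, -0.73], [0, 0, 0, 0, 0, 0, -0.74]]}}

```text
t: 4.32
position: [0.5447, 0.3211, 0.0874]
tool_rot: [150.0, -0.1, 89.9]
force: [-0.6, 0.1, -0.3]
finger_gap: 0.129
grip_force: 0.0
```

Emit:
{"name": "servo_tool", "arguments": {"plan": [[0, 0, 0, 0, 0, 0, -0.79], [0, 0, 0, 0, 0, 0, -0.8]]}}

```text
t: 4.48
position: [0.5446, 0.3211, 0.0871]
tool_rot: [150.0, -0.1, 89.9]
force: [-1.2, 0.5, -0.2]
finger_gap: 0.1
grip_force: 0.5
```

Emit:
{"name": "servo_tool", "arguments": {"plan": [[0, 0, 0, 0, 0, 0, -0.9], [0, 0, 0, 0, 0, 0, -1], [0, 0, 0, 0, 0, 0, -1]]}}

```text
t: 4.73
position: [0.5448, 0.3211, 0.0874]
tool_rot: [150.0, -0.1, 89.9]
force: [-0.9, -0.2, 1.0]
finger_gap: 0.088
grip_force: 19.4
```

Emit:
{"name": "servo_tool", "arguments": {"plan": [[0, 0, 0, 0, 0, 0, -1], [0, 0, 0, 0, 0, 0, -1], [0, 0, 0, 0, 0, 0, -1]], "grip_force": 80}}

```text
t: 4.98
position: [0.5448, 0.3211, 0.0874]
tool_rot: [150.0, -0.1, 89.9]
force: [-1.6, 0.7, 3.1]
finger_gap: 0.074
grip_force: 80.1
```

```bash
cat > avg.py <<'E'
from station import status,grab_frame
import numpy as np
L=[]
for i in range(6): grab_frame("side"); L.append(status.get_state())
for k in("position","tool_rot","force","moment"):
    A=np.array([s[k] for s in L]); print(k,np.round(A.mean(0),4),"sd",np.round(A.std(0),4))
print(L[-1]["t"],L[-1]["finger_gap"],L[-1]["grip_force"])
E
python3 avg.py
```

```text
position [0.5448 0.3211 0.0874] sd [0. 0. 0.]
tool_rot [ 1.499932e+02 -8.240000e-02  8.986960e+01] sd [0.0025 0.0014 0.0016]
force [-2.0712  0.4024  3.0402] sd [0.3829 0.4696 0.5081]
moment [-0.2621  0.2113  0.1062] sd [0.0214 0.0259 0.008 ]
5.2833 0.07834132149415594 80.18889427185059
```

Emit:
{"name": "servo_tool", "arguments": {"plan": [[0.3, 0, 2, 0, 0.012, 0, -1], [0.6, 0, 4.1, 0, 0.024, 0, -1], [1, 0, 6.2, 0, 0.036, 0, -1], [1, 0, 6.2, 0, 0.036, 0, -1]]}}

```text
t: 5.62
position: [0.5462, 0.3212, 0.0941]
tool_rot: [152.1, -0.1, 89.8]
force: [-0.7, 0.8, -2.0]
finger_gap: 0.08
grip_force: 79.5
```

```bash
python3 avg.py
```

```text
position [0.5458 0.321  0.0934] sd [0.0001 0.     0.0002]
tool_rot [ 1.520715e+02 -7.370000e-02  8.985240e+01] sd [0.0054 0.011  0.0124]
force [ 0.4894  0.6938 -0.9176] sd [0.4932 0.4534 0.6117]
moment [-0.0068  0.0777  0.1477] sd [0.0497 0.0604 0.0384]
5.9167 0.07707523004368934 79.4437837600708
```

Emit:
{"name": "servo_tool", "arguments": {"plan": [[-0.5, 0, 0, 0, 0, 0, -1], [-1, 0, 0, 0, 0, 0, -1], [-1.5, 0, 0, 0, 0, 0, -1], [-2, 0, 0, 0, 0, 0, -1]]}}

```text
t: 6.25
position: [0.5436, 0.3211, 0.0934]
tool_rot: [152.1, -0.1, 89.9]
force: [0.0, -0.1, -1.3]
finger_gap: 0.076
grip_force: 79.5
```

Emit:
{"name": "servo_tool", "arguments": {"plan": [[-0.5, 0, 0, 0, 0, 0, -1], [-1, 0, 0, 0, 0, 0, -1]]}}

```text
t: 6.42
position: [0.5427, 0.3211, 0.0934]
tool_rot: [152.1, -0.1, 89.9]
force: [4.3, -0.5, -3.2]
finger_gap: 0.074
grip_force: 79.0
```

Emit:
{"name": "servo_tool", "arguments": {"plan": [[-0.5, 0, 0, 0, 0, 0, -1], [-1, 0, 0, 0, 0, 0, -1]]}}

```text
t: 6.58
position: [0.5421, 0.3211, 0.0936]
tool_rot: [152.0, -0.1, 89.9]
force: [8.3, 0.8, -5.8]
finger_gap: 0.078
grip_force: 78.4
```

Blocked by the lip at a 6 mm lift, so I'll back off and lift further.

Emit:
{"name": "servo_tool", "arguments": {"plan": [[2, 0, 0, 0, 0, 0, -1], [2.3, 0, 2, 0, 0.012, 0, -1], [2.7, 0, 4.1, 0, 0.024, 0, -1], [2.7, 0, 4.1, 0, 0.024, 0, -1]]}}

```text
t: 6.92
position: [0.5449, 0.3212, 0.0984]
tool_rot: [153.5, -0.1, 89.8]
force: [0.1, -0.8, -1.6]
finger_gap: 0.078
grip_force: 79.4
```

```bash
python3 avg.py
```

```text
position [0.5445 0.3211 0.0976] sd [0.0001 0.     0.0002]
tool_rot [ 1.534443e+02 -7.340000e-02  8.985210e+01] sd [0.0039 0.0091 0.0092]
force [ 0.6991  0.1277 -0.657 ] sd [0.3197 0.2843 0.5993]
moment [-0.0135  0.127   0.0696] sd [0.035  0.0554 0.0293]
7.2167 0.0765412045982657 79.48868036270142
```

Emit:
{"name": "servo_tool", "arguments": {"plan": [[-0.5, 0, 0, 0, 0, 0, -1], [-1, 0, 0, 0, 0, 0, -1], [-1.5, 0, 0, 0, 0, 0, -1], [-2, 0, 0, 0, 0, 0, -1]]}}

```text
t: 7.55
position: [0.5423, 0.3211, 0.0975]
tool_rot: [153.4, -0.1, 89.9]
force: [0.7, -1.1, -1.5]
finger_gap: 0.077
grip_force: 79.5
```

Emit:
{"name": "servo_tool", "arguments": {"plan": [[-0.5, 0, 0, 0, 0, 0, -1], [-0.8, 0, 0, 0, 0, 0, -1]]}}

```text
t: 7.72
position: [0.5415, 0.3211, 0.0975]
tool_rot: [153.4, -0.1, 89.9]
force: [0.6, -0.4, -0.9]
finger_gap: 0.078
grip_force: 79.5
```

```bash
python3 avg.py | grep -v tool
```

```text
position [0.5416 0.3211 0.0975] sd [0. 0. 0.]
force [ 0.0206 -0.1244 -0.8606] sd [0.5954 0.5892 0.654 ]
moment [-0.0348  0.2575  0.0273] sd [0.038  0.0412 0.0393]
8.0167 0.0768037191059285 79.50421214103699
```

The lid is past the lip. I'll add a small margin and draw it forward, keeping the tail on the ledges.

Emit:
{"name": "servo_tool", "arguments": {"plan": [[0.3, 0, 1.4, 0, 0.008, 0, -1], [-2, 0, 1.7, 0, 0.009, 0, -1], [-5, 0, 1.9, 0, 0.011, 0, -1], [-8, 0, 2.2, 0, 0.013, 0, -1]]}}

```text
t: 8.35
position: [0.5334, 0.3211, 0.0998]
tool_rot: [154.2, -0.1, 89.9]
force: [0.9, -0.6, -0.2]
finger_gap: 0.074
grip_force: 79.5
```

Emit:
{"name": "servo_tool", "arguments": {"plan": [[-4, 0, 0.4, 0, 0.002, 0, -1], [-8, 0, 0.8, 0, 0.004, 0, -1], [-12, 0, 1.1, 0, 0.006, 0, -1], [-16.5, 0, 1.5, 0, 0.008, 0, -1]]}}

```text
t: 8.68
position: [0.5166, 0.3211, 0.1013]
tool_rot: [154.7, -0.1, 89.9]
force: [-0.5, 0.8, -1.5]
finger_gap: 0.086
grip_force: 79.5
```

```bash
python3 st.py
```

```text
{'t': np.float64(8.6833), 'position': array([0.5166, 0.3211, 0.1013]), 'tool_rot': array([ 1.546634e+02, -6.680000e-02,  8.985960e+01]), 'force': array([-0.5253,  0.7668, -1.4678]), 'moment': array([-0.0339,  0.3026,  0.037 ]), 'finger_gap': np.float64(0.0858), 'grip_force': np.float64(79.4558)}
```

Emit:
{"name": "servo_tool", "arguments": {"plan": [[-5, 0, 0.6, 0, 0.004, 0, -1], [-10.5, 0, 1.3, 0, 0.008, 0, -1], [-16, 0, 2, 0, 0.012, 0, -1], [-21.5, 0, 2.7, 0, 0.016, 0, -1], [-27, 0, 3.4, 0, 0.02, 0, -1]]}}

```text
t: 9.1
position: [0.4895, 0.3211, 0.1047]
tool_rot: [155.8, -0.1, 89.9]
force: [0.1, -0.1, -1.6]
finger_gap: 0.075
grip_force: 79.4
```

Emit:
{"name": "servo_tool", "arguments": {"plan": [[-4, 0, 0.7, 0, 0.004, 0, -1], [-8, 0, 1.5, 0, 0.008, 0, -1], [-12, 0, 2.2, 0, 0.012, 0, -1]]}}

```text
t: 9.35
position: [0.4777, 0.3211, 0.1069]
tool_rot: [156.5, -0.1, 89.9]
force: [0.7, -0.4, -1.0]
finger_gap: 0.075
grip_force: 79.4
```

Run:
```python
from station import status, grab_frame
import cv2,numpy as np
s=status.get_state(); print(s["t"],s["position"],s["force"],s["moment"])
a=grab_frame("top")[138:258,150:250,::-1]; b=grab_frame("side")[160:310,215:335,::-1]
np.save("pics/t4.npy",a)
o=np.zeros((500,800,3),np.uint8); o[:480,:400]=cv2.resize(a,(400,480),interpolation=cv2.INTER_CUBIC); o[:,400:]=cv2.resize(b,(400,500),interpolation=cv2.INTER_CUBIC)
cv2.imwrite("pics/p4.png",o)
```

```text
9.35 [0.47772297 0.32111141 0.1069468 ] [ 0.6827908  -0.36003586 -0.994041  ] [-0.0069123   0.36884453  0.00682117]
```

View pics/p4.png

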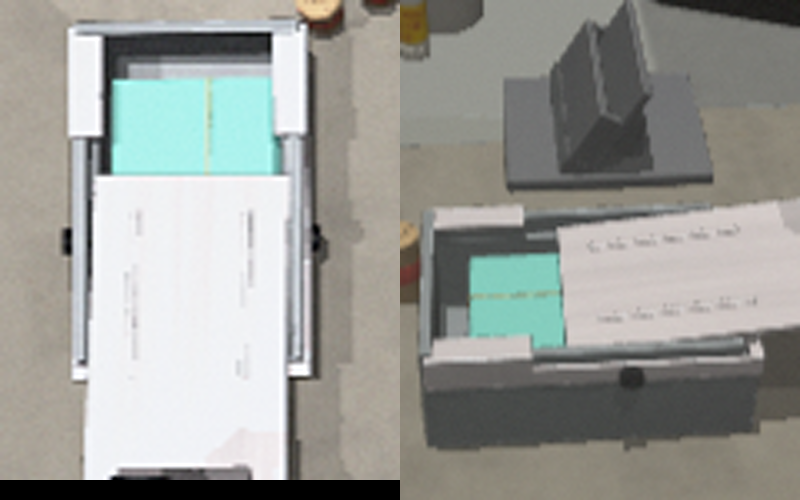

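The lid is clear: in the top crop its tail is at row 177 against the groove fronts at row 137. The tickets are in and the box hasn't moved. I'll lift and swing it to the stand.

Emit:
{"name": "servo_tool", "arguments": {"plan": [[-2, 0, 20, 0, 0, 0, -1], [-2, 0, 50, 0, 0, 0, -1], [-2, 0, 85, 0, 0, 0, -1], [-2, 0, 125, 0, 0, 0, -1], [-2, 0, 163, 0, 0, 0, -1]]}}

```text
t: 9.87
position: [0.4758, 0.3209, 0.2717]
tool_rot: [156.5, -0.1, 89.9]
force: [1.5, -0.0, -2.2]
finger_gap: 0.076
grip_force: 79.4
```

Emit:
{"name": "servo_tool", "arguments": {"plan": [[0, -20, 0, 0, 0.1, 0, -1], [5, -50, 0, 0, 0.2, 0, -1], [10, -80, 0, 0, 0.3, 0, -1], [15, -110, 0, 0, 0.4, 0, -1], [20, -140, 0, 0, 0.5, 0, -1]]}}

```text
t: 10.28
position: [0.4963, 0.1797, 0.2708]
tool_rot: [-174.7, -0.1, 89.9]
force: [-0.2, 0.3, -2.4]
finger_gap: 0.075
grip_force: 79.4
```

```bash
python3 st.py
```

```text
{'t': np.float64(10.2833), 'position': array([0.4963, 0.1797, 0.2708]), 'tool_rot': array([-1.746905e+02, -9.140000e-02,  8.986670e+01]), 'force': array([-0.1535,  0.2803, -2.3848]), 'moment': array([-0.0781, -0.0421,  0.0406]), 'finger_gap': np.float64(0.0752), 'grip_force': np.float64(79.3822)}
```

Emit:
{"name": "servo_tool", "arguments": {"plan": [[3, -20, 5, 0, 0.1, 0, -1], [6, -45, 5, 0, 0.2, 0, -1], [9, -65, 5, 0, 0.3, 0, -1], [12, -85, 5, 0, 0.4, 0, -1], [12, -85, 5, 0, 0.431, 0, -1]]}}

```text
t: 10.7
position: [0.5094, 0.0927, 0.2729]
tool_rot: [-149.7, 0.1, 89.7]
force: [-0.4, -0.0, -3.0]
finger_gap: 0.079
grip_force: 79.4
```

Run:
```python
from station import status, grab_frame
import cv2,numpy as np
from h import px
grab_frame("top"); grab_frame("top")
s=status.get_state(); print(s["t"],s["position"],s["tool_rot"],s["force"],s["moment"])
p=s["position"]; tail=p+np.array([.0642,-.001,-.161])
for n in("top","side"): print(n,px(n,tail), [px(n,tail+np.array([0,d,0])) for d in(-.052,.052)])
a=grab_frame("top")[138:258,235:355,::-1]; b=grab_frame("side")[90:240,225:345,::-1]
o=np.zeros((500,800,3),np.uint8); o[:400,:400]=cv2.resize(a,(400,400),interpolation=cv2.INTER_CUBIC); o[:,400:]=cv2.resize(b,(400,500),interpolation=cv2.INTER_CUBIC)
cv2.imwrite("pics/p5.png",o)
```

```text
10.8 [0.50910589 0.09517673 0.27297676] [-1.49982914e+02  8.93729214e-02  8.97562498e+01] [-0.51870293  0.95382735 -3.21407031] [ 0.0048897  -0.43338358  0.02939444]
top [306.19856035 214.91630642] [array([331.92761933, 214.907342  ]), array([280.45615933, 214.9252755 ])]
side [288.6991851  162.08043095] [array([286.53454213, 150.88955402]), array([291.07387834, 174.35723597])]
```

View pics/p5.png

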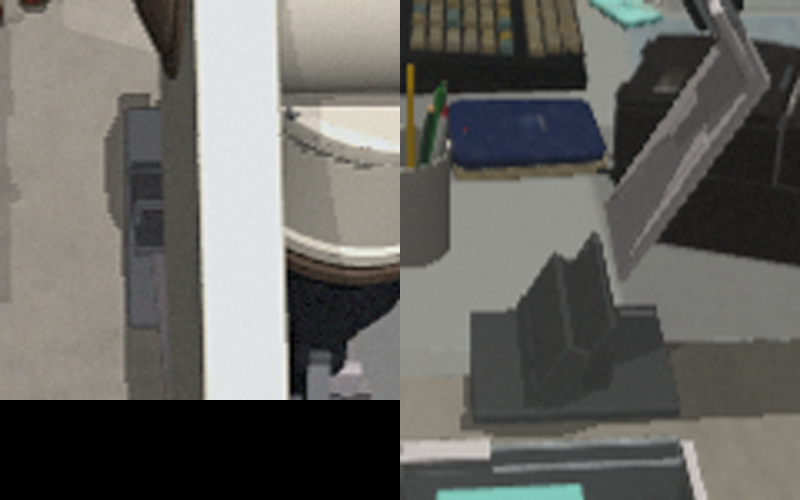

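Run:
```python
from h import px
import numpy as np
f=lambda P:np.round((px("side",np.array(P))-[225,90])*10/3+[400,0])
fx,fy,fz=.6225,.0935,.022
L=np.array([-.5,0,.866]);N=np.array([.866,0,.5]);F=np.array([fx,fy,fz])
for n,l,o in(("mw_in",.075,-.0045),("mw_out",.075,-.0095),("pw_in",.045,.0045),("pw_out",.045,.0095)):
    print(n,[f(F+L*l+N*o+[0,d,0]) for d in(.056,.061,-.056,-.061)])
print("base",[f([.6025+a,.0935+b,.012]) for a,b in((.075,.065),(-.075,.065),(-.075,-.065),(.075,-.065))])
```

```text
mw_in [array([608., 317.]), array([608., 321.]), array([593., 231.]), array([592., 228.])]
mw_out [array([614., 320.]), array([615., 324.]), array([598., 234.]), array([598., 230.])]
pw_in [array([574., 343.]), array([574., 347.]), array([562., 256.]), array([562., 252.])]
pw_out [array([568., 340.]), array([568., 345.]), array([557., 253.]), array([556., 250.])]
base [array([470., 411.]), array([679., 405.]), array([656., 301.]), array([468., 306.])]
```

Emit:
{"name": "servo_tool", "arguments": {"plan": [[-2.8, -0.5, 0, 0, 0, 0, -1], [4, -0.5, -12, 0, 0, 0, -1], [12, -0.5, -25.5, 0, 0, 0, -1], [20, -0.5, -39.5, 0, 0, 0, -1], [24, -0.5, -46.5, 0, 0, 0, -1]]}}

```text
t: 11.32
position: [0.5327, 0.0957, 0.2254]
tool_rot: [-150.1, 0.1, 89.9]
force: [-0.7, -0.3, -3.0]
finger_gap: 0.074
grip_force: 79.4
```

Emit:
{"name": "servo_tool", "arguments": {"plan": [[3, 0, -5, 0, 0, 0, -1], [6, 0, -10.4, 0, 0, 0, -1], [9, 0, -15.6, 0, 0, 0, -1]]}}

```text
t: 11.57
position: [0.5415, 0.0956, 0.2123]
tool_rot: [-150.2, 0.1, 89.9]
force: [-0.6, -0.1, -2.0]
finger_gap: 0.076
grip_force: 79.4
```

```bash
python3 st.py
```

```text
{'t': np.float64(11.5667), 'position': array([0.5415, 0.0956, 0.2123]), 'tool_rot': array([-1.501713e+02,  7.550000e-02,  8.986460e+01]), 'force': array([-0.5732, -0.1142, -1.971 ]), 'moment': array([ 0.0977, -0.3321,  0.0013]), 'finger_gap': np.float64(0.0759), 'grip_force': np.float64(79.3693)}
```

Emit:
{"name": "servo_tool", "arguments": {"plan": [[3, 0, -5.2, 0, 0, 0, -1], [6, 0, -10.4, 0, 0, 0, -1], [9, -0.5, -15.6, 0, 0, 0, -1], [12, -0.5, -20.8, 0, 0, 0, -1], [12, -0.5, -20.8, 0, 0, 0, -1]]}}

```text
t: 11.98
position: [0.5534, 0.095, 0.1908]
tool_rot: [-150.1, 0.1, 89.9]
force: [-0.2, -0.5, -1.8]
finger_gap: 0.082
grip_force: 79.4
```

Emit:
{"name": "servo_tool", "arguments": {"plan": [[0.7, 0, -1.3, 0, 0, 0, -1], [1.5, 0, -2.6, 0, 0, 0, -1], [1.5, 0, -2.6, 0, 0, 0, -1]]}}

```text
t: 12.23
position: [0.5547, 0.0951, 0.1894]
tool_rot: [-150.2, 0.1, 89.9]
force: [-0.2, -0.1, -2.7]
finger_gap: 0.074
grip_force: 79.4
```

Emit:
{"name": "servo_tool", "arguments": {"plan": [[0.5, 0, -0.9, 0, 0, 0, -1], [1, 0, -1.7, 0, 0, 0, -1], [1, 0, -1.7, 0, 0, 0, -1]]}}

```text
t: 12.48
position: [0.5557, 0.0951, 0.1876]
tool_rot: [-150.2, 0.1, 89.9]
force: [0.2, 0.1, -2.8]
finger_gap: 0.075
grip_force: 79.4
```

Emit:
{"name": "servo_tool", "arguments": {"plan": [[0.5, 0, -0.9, 0, 0, 0, -1], [1, 0, -1.7, 0, 0, 0, -1], [1, 0, -1.7, 0, 0, 0, -1]]}}

```text
t: 12.73
position: [0.5567, 0.0951, 0.1858]
tool_rot: [-150.2, 0.1, 89.9]
force: [-0.7, 0.6, -2.2]
finger_gap: 0.073
grip_force: 79.4
```

```bash
python3 st.py
```

```text
{'t': np.float64(12.7333), 'position': array([0.5567, 0.0951, 0.1858]), 'tool_rot': array([-1.501708e+02,  7.890000e-02,  8.986350e+01]), 'force': array([-0.7487,  0.6227, -2.209 ]), 'moment': array([-0.027 , -0.38  ,  0.0259]), 'finger_gap': np.float64(0.0727), 'grip_force': np.float64(79.399)}
```

Emit:
{"name": "servo_tool", "arguments": {"plan": [[0.5, 0, -0.9, 0, 0, 0, -1], [1, 0, -1.7, 0, 0, 0, -1], [1, 0, -1.7, 0, 0, 0, -1]]}}

```text
t: 12.98
position: [0.5577, 0.0951, 0.1841]
tool_rot: [-150.2, 0.1, 89.9]
force: [0.1, -0.3, -2.5]
finger_gap: 0.082
grip_force: 79.4
```

Emit:
{"name": "servo_tool", "arguments": {"plan": [[0.5, 0, -0.9, 0, 0, 0, -1], [0.5, 0, -0.9, 0, 0, 0, -1]]}}

```text
t: 13.15
position: [0.5582, 0.0951, 0.1833]
tool_rot: [-150.2, 0.1, 89.9]
force: [-0.4, -0.2, -1.6]
finger_gap: 0.071
grip_force: 79.6
```

Emit:
{"name": "servo_tool", "arguments": {"plan": [[0.5, 0, -0.9, 0, 0, 0, -1], [0.5, 0, -0.9, 0, 0, 0, -1]]}}

```text
t: 13.32
position: [0.5584, 0.0951, 0.1833]
tool_rot: [-150.2, 0.1, 89.9]
force: [-3.7, 0.6, 8.4]
finger_gap: 0.079
grip_force: 80.4
```

Emit:
{"name": "servo_tool", "arguments": {"plan": [[-0.2, 0, 0.4, 0, 0, 0, -1], [-0.2, 0, 0.4, 0, 0, 0, -1]], "grip_force": 20}}

```text
t: 13.48
position: [0.5583, 0.0951, 0.1833]
tool_rot: [-150.2, 0.1, 89.9]
force: [-2.2, -0.8, 5.8]
finger_gap: 0.076
grip_force: 80.2
```

Emit:
{"name": "servo_tool", "arguments": {"plan": [[0, 0, 0, 0, 0, 0, -0.8], [0, 0, 0, 0, 0, 0, -0.75], [0, 0, 0, 0, 0, 0, -0.6], [0, 0, 0, 0, 0, 0, -0.5], [0, 0, 0, 0, 0, 0, -0.4]]}}

```text
t: 13.9
position: [0.5585, 0.0951, 0.1827]
tool_rot: [-150.2, 0.1, 89.9]
force: [1.3, 0.3, 0.1]
finger_gap: 0.296
grip_force: 0.0
```

Emit:
{"name": "servo_tool", "arguments": {"plan": [[0, 0, 0, 0, 0, 0, -0.3], [0, 0, 0, 0, 0, 0, -0.3], [0, 0, 0, 0, 0, 0, -0.3]]}}

```text
t: 14.15
position: [0.5585, 0.0951, 0.1829]
tool_rot: [-150.2, 0.1, 89.9]
force: [-0.3, -0.5, -0.1]
finger_gap: 0.35
grip_force: 0.0
```

```bash
python3 st.py
```

```text
{'t': np.float64(14.15), 'position': array([0.5585, 0.0951, 0.1829]), 'tool_rot': array([-1.501782e+02,  7.640000e-02,  8.986720e+01]), 'force': array([-0.2507, -0.4887, -0.0755]), 'moment': array([ 0.0111, -0.2327,  0.0356]), 'finger_gap': np.float64(0.3497), 'grip_force': np.float64(0.0)}
```

Emit:
{"name": "servo_tool", "arguments": {"plan": [[5, 0, 8.7, 0, 0, 0, -0.3], [10, 0, 17.3, 0, 0, 0, -0.3], [16, 0, 28, 0, 0, 0, -0.3], [24, 0, 42, 0, 0, 0, -0.3], [35, 0, 61, 0, 0, 0, -0.3]]}}

```text
t: 14.57
position: [0.5932, 0.0951, 0.2438]
tool_rot: [-150.1, 0.1, 89.9]
force: [0.3, 0.0, -0.1]
finger_gap: 0.348
grip_force: 0.0
```

Emit:
{"name": "servo_tool", "arguments": {"plan": [[0, 0, 30, 0, 0, 0, -0.3], [0, -10, 60, 0, 0, 0, -0.3], [0, -40, 90, 0, 0, 0, -0.3], [0, -75, 100, 0, 0, 0, -0.3], [0, -110, 100, 0, 0, 0, -0.3]]}}

```text
t: 14.98
position: [0.5935, -0.0158, 0.3471]
tool_rot: [-150.4, 0.1, 89.9]
force: [0.9, 0.5, -0.7]
finger_gap: 0.351
grip_force: 0.0
```

Emit:
{"name": "servo_tool", "arguments": {"plan": [[0, -30, 0, 0, 0, 0, -0.3], [0, -60, 0, 0, 0, 0, -0.3], [0, -90, 0, 0, 0, 0, -0.3], [0, -90, 0, 0, 0, 0, -0.3]]}}

```text
t: 15.32
position: [0.5931, -0.1097, 0.3433]
tool_rot: [-150.1, 0.1, 89.6]
force: [-0.2, -0.2, -0.7]
finger_gap: 0.349
grip_force: 0.0
```

Run:
```python
from station import status, grab_frame
import cv2,numpy as np
for i in range(4): grab_frame("top")
s=status.get_state(); print(s["t"],s["position"],s["force"],s["dq"])
a=grab_frame("top")[110:260,150:350,::-1]; b=grab_frame("side")[100:310,185:345,::-1]
o=np.zeros((525,800,3),np.uint8); o[:300,:400]=cv2.resize(a,(400,300),interpolation=cv2.INTER_CUBIC); o[:,400:]=cv2.resize(b,(400,525),interpolation=cv2.INTER_CUBIC)
cv2.imwrite("pics/p6.png",o)
```

```text
15.5167 [ 0.59346373 -0.10428838  0.34391301] [0.22141247 0.46550481 0.82312402] [ 0.85479319 -0.21351967 -0.0654084  -0.05502796 -0.02806048 -0.08459735]
```

View pics/p6.png

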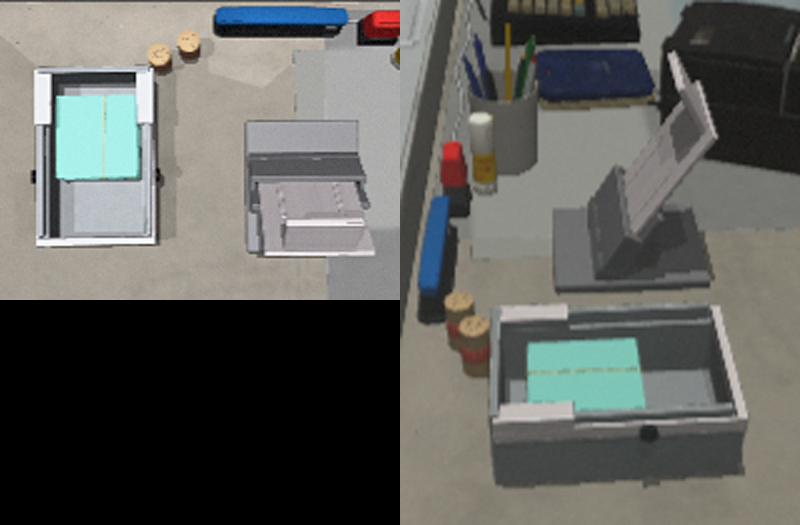

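The lid is parked leaning in the slot (side crop 640-715, 60-235). The box is in place with the tickets in it, and the coin rolls, stapler and stamp are untouched. I'm handing in.

```bash
python3 -c "
from station import hand_in; print(hand_in())"
```

```text
the job is handed in; nothing more can be done
None
```

The lid is off and parked, released and seated, in the stand's slot; the box is in place with the tickets inside, and the job was handed in at about 15.6 s (an early pull caught the lip at 8.3 N, about the box's drag threshold, so I backed off and lifted higher).

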